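# Lock the hand-cleaner pump down and put the bottle away under the bench shelf

### The arm

A 7-joint arm with a two-finger parallel gripper is mounted at the origin on the work surface. World frame = base frame: x ahead of the robot, y to its left, z up, the work surface at z = 0. Lengths are in mm, angles in rad, forces in N, time in s.
With the tool pointing down it reaches from about 400 to 900 mm from the base axis. Payload 5.5 kg.
Tool frame: the origin (TCP) lies between the finger pads; the fingertips stand 14 mm ahead of it and the grasp point (between the pads) lies 5 mm behind it; z points along the fingers, y is the line along which they close (so a half turn about z gives the same grasp; the last joint's range is limited). The gripper opens to 92 mm and grips with 3 to 60 N. Pads are 19 mm wide; open, the fingers measure 130 mm over their backs; the gripper's body (75 mm by 190 mm) begins 47 mm behind the grasp point.
Start: joints at [1.403, 0.501, -0.427, 1.55, 0.221, 1.138, -0.21], TCP at [271.47, -590.596, 240.729] pointing down, gripper open.
Joint ranges: [-2.88, 2.88], [-0.31, 2.03], [-1.54, 1.56], [0.2, 2.42], [-1.41, 4.55], [0.19, 2.02], [-2.57, 2.57]. Speed limits (rad/s): [2.57, 2.57, 3.14, 3.14, 3.14, 3.14, 3.14].

### API

Orientations are given as a unit quaternion [x, y, z, w].
In Python, from cell import robot gives the robot as it stands.
- The arm moves only by the tool apply_moves, never from a script. Its argument "increments" is a list of rows, each an object of numbers: "tx", "ty", "tz": the shift along the tool's x, y, z each as a share of 40 mm, from -1 to 1; "wx", "wy", "wz": the turn, a rotation vector about the tool's x, y, z each as a share of 4 degrees, from -1 to 1; "claw": the opening, from -1 (shut) to 1 (fully open). In form: [{"tx": .., "ty": .., "tz": .., "wx": .., "wy": .., "wz": .., "claw": ..}, ...]. A call has 1 to 5 rows; each row shifts and turns the commanded pose from where the row before left it, along the tool's axes as they then stand; what a row does not reach is not made up. A row lasts 1/10 s, in which the tool goes at most 50 mm and 8.59 degrees, less where a joint would pass 70% of its speed; a pose out of reach is approached as far as the arm can. A call with a number of a shift or a turn outside -1 to 1 is refused whole. A call with a gripper value outside its range is refused whole. The fingers move at their own pace and stop on an object; "squeeze" is the grip in N (left out, the last holds). Time passes only in rows, so rows that do not move let the fingers close. It gives the time, the measured TCP pose, the force, the opening and the grip force at its end, in the units of the state.
- robot.sense(): the state, without advancing time (a new reading comes with each control period).
- robot.read_camera(name): name is "scene" or "side" or "wrist"; returns a dict with "image" (384x512x3 uint8, red, green, blue), "fx", "fy", "cx", "cy" (pixels), "xyz" and "attitude" of the camera in the world; the wrist camera has in their place "hand_eye" (4x4, takes a point from camera to tool coordinates, whose origin is the TCP and whose axes are the flange's). Camera axes: x right, y up, looking along -z (the intrinsics and any distortion apply to the point x, -y, -z); pixel columns grow to the right and rows downward; lengths in mm; the calibration is good to about 2 mm. A picture is of the moment at which its call begins: read the wrist's pose just before it. There is no depth.
- robot.finish_job(): hands the job in; it is judged then, once.
The state is a dict: "time_s": time; "joint_pos": joint angles; "qd": joint speeds; "tau": joint torques, N m; "ee_pos": TCP position; "orientation": TCP orientation; "contact_force": force on the tool from outside, world axes, zero at the start; "wrist_torque": the same for the moment, N m; "width": finger opening in mm; "grip_force": force on a finger pad.
Only numpy, scipy, OpenCV 4.12 (cv2) and the standard library are available. Lean on these libraries where they do the work, as an engineer would, in place of code of your own. Each camera call takes 0.05 s, during which the arm holds its last target. There are 200 camera calls.

### The job

Put the hand-cleaner bottle back in its place under the bench shelf, standing wholly under the board in the gap between the paint tin and the glass jar. It only fits there with its pump locked down: press the pump head down, turn it clockwise under light pressure until it drops through to its stop, then turn it back anticlockwise so that it stays down when you let go. Knock nothing over and leave the other things where they are.

Things in the scene. Friction and masses are not known exactly. Their poses are not given: they have to be found in the camera images.
- bottle: White flat-sided pump bottle, loose, about 0.4 to 0.8 kg, upright on the bench in front of the shelf. Body 90 mm deep (its x) by 60 mm wide (its y), flat faces up to 122 mm, then shoulder and neck. Origin: centre of the foot, z up. Overall height 214 mm with the pump up, 184 mm with it at its stop, about 186 mm locked: only a locked bottle passes under the shelf.
- head_top (a point): Centre of the flat top of the white pump head, on the pump's axis; z up; moves and turns with the head. The head has two flat parallel sides, 26 mm apart (along its y), 22 mm tall below this point; the block reaches 20 mm to -x and 26 mm to +x. From it a spout 16 mm wide goes on to 42 mm at -x, its tip hanging 26 mm below the top.
- pump_stop (a point): Fixed in the bottle, on the pump's axis: where head_top is when the head is at its stop, 184 mm above the foot. The head is a spring plunger with 30 mm travel; the spring pushes up with 5 N when up, 12.5 N at the stop. Until its lugs meet the slots (see pump_seat) it halts 20 mm down, 10 mm short of the stop. The head turns on this axis with 0.03 N m of friction.
- pump_seat (a point): Top centre of the round grey collar (45 mm across, 142 to 160 mm above the foot), fixed in the bottle. Lugs under the head must pass slots hidden in its rim. At the start they never line up; turning the head clockwise seen from above by 4 to 86 degrees finds them (window about 25 degrees). At the stop, 45 to 60 degrees back anticlockwise locks: it rises 2 mm, stays, and can be lifted by.
- shelf: Fixed wooden bench shelf: board 200 mm deep (its x) by 640 mm (its y), underside 200 mm, top 218 mm above the bench, on end panels. Stock on it stays 40 mm behind the front edge, up to 62 mm above the board. Rail at the rear foot, 35 mm high, front face at x = +76 mm. Origin: on the bench under the board's middle; -x is the open front. The bottle's place is at y = 0.
- tin: Steel paint tin, 92 mm in diameter, 104 mm tall, loose, under the shelf on one side of the bottle's place. Origin: centre of its foot.
- jar: Glass jar with a steel lid, 84 mm in diameter, 120 mm tall, loose, under the shelf on the other side of the bottle's place (tin and jar may be swapped). Origin: centre of its foot. The clear gap between tin and jar is 140 to 172 mm.
- tape: Roll of tape lying flat, 100 mm in diameter, 48 mm tall, loose bystander. Origin: centre of its underside.
- offcut: Offcut of wood, 90 by 45 by 28 mm, loose bystander. Origin: centre of its underside.
- spray: Upright spray can, 52 mm in diameter, 170 mm tall, loose bystander. Origin: centre of its foot.
- hammer: Hammer lying on the bench, loose bystander.
- screwdriver: Screwdriver lying on the bench, loose bystander.
There are look-alikes about, which are no part of the job. What is meant by the bottle is not black, and is the larger of those in its own colour.

How it is judged (in metres and radians):
On the way:
1. the pump head is pressed down to its stop (within 2.5 mm) (z of head_top in the frame of bottle below 0.1865 m), for 0.2 s.
At the end, for the whole second after the job is handed in: The bottle stands upright and still on the bench, its foot's centre within 60 mm of the middle of the shelf board front to back (wholly under the board, to within 5 mm) and within 60 mm of it sideways (between tin and jar), with its pump head still down: its top less than 190 mm above the foot (z of head_top in the frame of bottle below 0.19 m and x of bottle in the frame of shelf between -0.06 and 0.06 m and y of bottle in the frame of shelf between -0.06 and 0.06 m and height (world z) of bottle below 0.005 m and angle between bottle's own z axis and vertical below 0.08 rad and linear speed of bottle below 0.02 m/s); the robot touches nothing.
It fails at once if the bottle is knocked over (angle between bottle's own z axis and vertical above 0.6 rad).
It fails at once if the tin or the jar is tipped or shoved more than 30 mm (angle between any of tin, jar's own z axis and vertical above 0.3 rad or distance of any of tin, jar from where it was at the start of the episode above 0.03 m).
It fails at once if a bystander is knocked over or moved more than 30 mm (distance of any of tape, offcut, spray, hammer, screwdriver from where it was at the start of the episode above 0.03 m or angle between spray's own z axis and vertical above 0.4 rad).
It also fails if it takes over 67 s, if anything falls off the work surface, if the arm or the gripper's body presses on something with over 40 N, if the wrist force passes 120 N, or if a joint passes its speed limit or range.

## Working session

There is one attempt and no reset: what is moved stays moved. The work goes in short steps, Python scripts to look and compute and a tool call to move; the robot and the scene stay as the last step left them, time stands still between calls to the robot, and variables do not carry over. Pictures are saved under pics/ and viewed, at most 12 in all, crops included, and the job is handed in when it is done.

Besides the shell and the picture viewer there is one more tool, called after ">>>" as name([rows], argument=value, ...), one row to a line, values as JSON. apply_moves: Moves the arm, as the interface text tells. Shift numbers are shares of 40 mm and turn numbers shares of 4 degrees, none past 1 either way. Its arguments: {"type":"object","properties":{"increments":{"type":"array","items":{"type":"object","properties":{"tx":{"type":"number"},"ty":{"type":"number"},"tz":{"type":"number"},"wx":{"type":"number"},"wy":{"type":"number"},"wz":{"type":"number"},"claw":{"type":"number"}}}},"squeeze":{"type":"number"}},"required":["increments"]}

```bash
mkdir -p pics; ls; cat > h.py <<'E'
import numpy as np, cv2
from scipy.spatial.transform import Rotation as R
from cell import robot
def cam(n):
    s=robot.sense(); c=robot.read_camera(n)
    if n=="wrist":
        T=np.eye(4);T[:3,:3]=R.from_quat(s["orientation"]).as_matrix();T[:3,3]=s["ee_pos"]
        M=T@np.array(c["hand_eye"]);c["P"],c["A"]=M[:3,3],M[:3,:3]
    else:
        a=np.array(c["attitude"]);c["P"]=np.array(c["xyz"]);c["A"]=R.from_quat(a).as_matrix() if a.size==4 else a.reshape(3,3)
    return c
def plane(c,u,v,z):
    d=c["A"]@np.array([(u-c["cx"])/c["fx"],-(v-c["cy"])/c["fy"],-1]);t=(z-c["P"][2])/d[2]
    return c["P"]+t*d
def proj(c,p):
    q=c["A"].T@(np.array(p)-c["P"]);return c["cx"]-c["fx"]*q[0]/q[2],c["cy"]+c["fy"]*q[1]/q[2]
def two(c1,p1,c2,p2):
    D=[c["A"]@np.array([(p[0]-c["cx"])/c["fx"],-(p[1]-c["cy"])/c["fy"],-1]) for c,p in((c1,p1),(c2,p2))]
    D=[d/np.linalg.norm(d) for d in D]
    k=np.linalg.lstsq(np.c_[D[0],-D[1]],c2["P"]-c1["P"],rcond=None)[0]
    a=c1["P"]+k[0]*D[0];b=c2["P"]+k[1]*D[1];return (a+b)/2,np.linalg.norm(a-b)
def save(n,im): cv2.imwrite("pics/"+n,im[:,:,::-1])
E
python3 - <<'E'
from h import *
for n in("scene","side"):
    c=cam(n);save(n+".png",c["image"]);print(n,{k:v for k,v in c.items() if k!="image"})
print(robot.sense())
E
```

```text
pics
scene {'fx': 385.04483980542665, 'fy': 385.04483980542665, 'cx': 256.30154508650617, 'cy': 196.25036681700263, 'xyz': array([1299.07363491, -512.63935476,  747.52247267]), 'attitude': array([0.41932167, 0.23516624, 0.42659764, 0.76608135]), 'P': array([1299.07363491, -512.63935476,  747.52247267]), 'A': array([[ 0.52542258, -0.45639639,  0.71807621],
       [ 0.85083759,  0.28436759, -0.44182629],
       [-0.00254968,  0.84311174,  0.53773236]])}
side {'fx': 406.5613878558011, 'fy': 406.5613878558011, 'cx': 254.16856521220782, 'cy': 195.6665338770252, 'xyz': array([  26.05399206,  717.27712494, 1091.67308219]), 'attitude': array([-0.11105071,  0.34992741,  0.88965448, -0.27153904]), 'P': array([  26.05399206,  717.27712494, 1091.67308219]), 'A': array([[-0.82786858,  0.40543247, -0.38763143],
       [-0.56087122, -0.60763472,  0.56231977],
       [-0.00755563,  0.68293818,  0.7304371 ]])}
{'time_s': 0.1, 'joint_pos': array([ 1.4031639 ,  0.50175754, -0.42677648,  1.55137107,  0.22082752,
        1.13833167, -0.21028719]), 'qd': array([-0.00133643, -0.0040038 , -0.00087261, -0.00450592, -0.00128311,
        0.00172361, -0.00073217]), 'tau': array([-1.05108210e-02, -5.67879725e+01, -5.83825260e+00, -2.79917425e+01,
       -6.90754876e-02,  2.40454398e-02, -4.14795238e-07]), 'ee_pos': array([ 271.13104256, -590.05662945,  239.7665152 ]), 'orientation': array([ 9.76881704e-01,  2.13778661e-01, -1.86835386e-04, -8.85903257e-04]), 'contact_force': array([0.1744123 , 0.08264107, 0.25081179]), 'wrist_torque': array([0.0194235 , 0.01489791, 0.00810615]), 'grip_force': 0.0, 'width': 91.87753302238447}
```

View pics/scene.png

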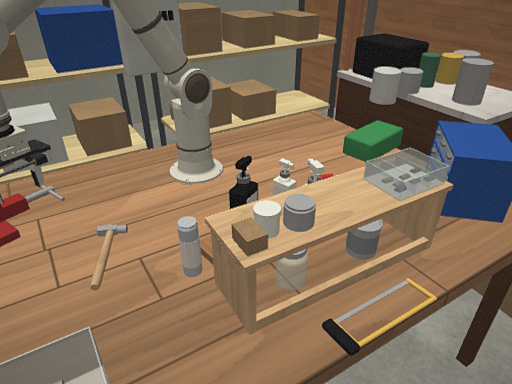

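View pics/side.png

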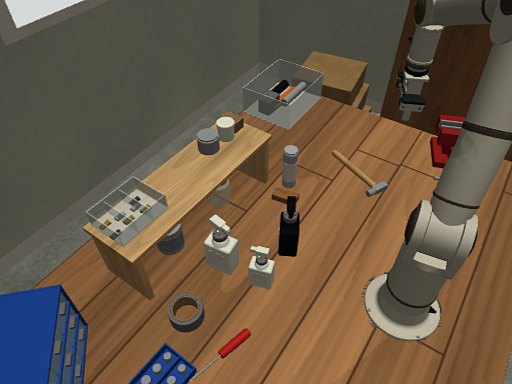

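The white candidates for the bottle are the large one at side (221,245) / scene (285,175) and a smaller one at side (262,268) / scene (317,170). The black one at side (289,230) / scene (243,185) is ruled out by colour. I choose the large white one and will check it in a close crop.

```bash
python3 - <<'E'
from h import *
s=cam("side");c=cam("scene")
a=cv2.resize(s["image"][100:310,70:310],(685,600),interpolation=cv2.INTER_CUBIC)
save("crop.png",a)
b=cv2.resize(c["image"][140:330,200:460],(800,585),interpolation=cv2.INTER_CUBIC);save("crop2.png",b)
for n,uv,z in[("FL",(136,262),218),("FR",(272,133),218),("BL",(89,227),218),]:print(n,plane(s,*uv,z))
for n,uv,z in[("sFR",(209,219),218),("sBR",(253,251),218),("sBL",(451,184),218)]:print(n,plane(c,*uv,z))
E
```

```text
FL [610.92390527 404.96050102 218.        ]
FR [ 604.05146804 -233.3248682   218.        ]
BL [801.95587699 395.10328501 218.        ]
sFR [ 617.67844869 -223.63445667  218.        ]
sBR [ 769.47587407 -195.29560237  218.        ]
sBL [816.36443444 398.26419832 218.        ]
```

View pics/crop.png

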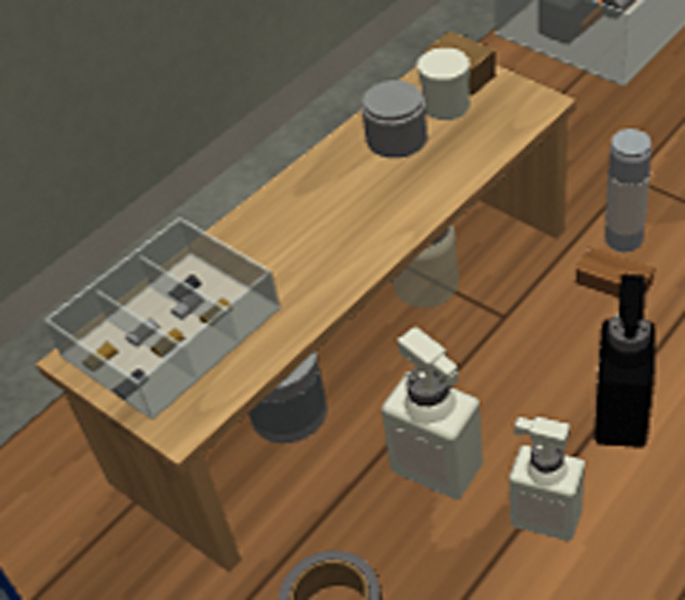

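View pics/crop2.png

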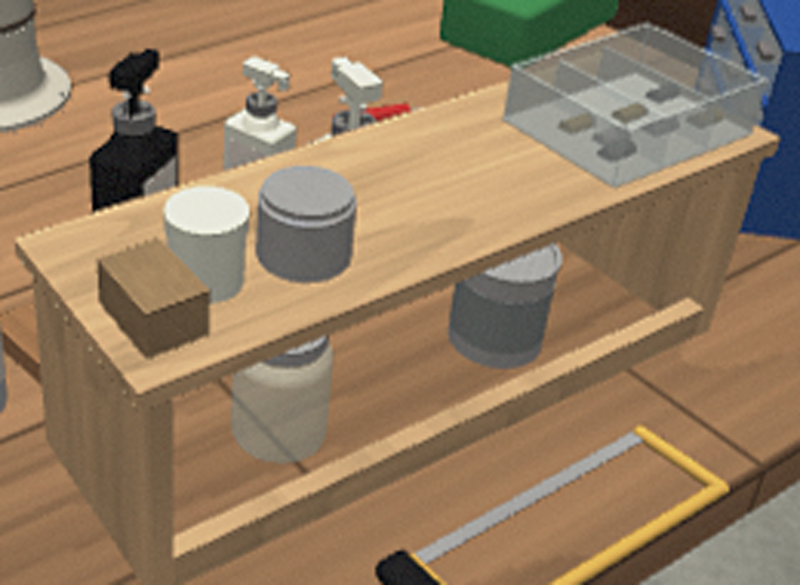

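Side crop: the chosen bottle is the larger white one, with its head at crop (427,352) and body at (435,440). The small white one is at (548,490). The jar is at (427,265) and the tin at (290,400). The scene crop shows the head at (357,80).

```bash
python3 - <<'E'
from h import *
s=cam("side");c=cam("scene")
S=lambda u,v:(70+u/2.854,100+v/2.857)
C=lambda u,v:(200+u/3.077,140+v/3.079)
for n,uv,z in[("FL",(181,461),218),("FR",(575,100),218),("BL",(38,362),218),("footFL",(236,570),0),("footFR",(557,238),0),("foot bottle front low",(461,498),0),("foot left",(389,455),0),("foot right",(481,462),0),("head top c",(425,348),214),
 ("sh L",(384,418),122),("sh R",(481,422),122),("sh near",(462,438),122),("spray",(625,243),0)]:print(n,plane(s,*S(*uv),z).round(0))
for n,uv,z in[("sFR",(18,237),218),("sBR",(143,390),218),("sBL",(777,137),218),("head",(357,78),214),("jarbase",(280,455),0),("tinbase",(497,362),0)]:print(n,plane(c,*C(*uv),z).round(0))
print(two(s,S(575,100),c,C(18,237)),two(s,S(425,348),c,C(357,80)))
E
```

```text
FL [618. 407. 218.]
FR [ 600. -223.  218.]
BL [816. 403. 218.]
footFL [619. 394.   0.]
footFR [ 607. -199.    0.]
foot bottle front low [476. 194.   0.]
foot left [576. 194.   0.]
foot right [485. 144.   0.]
head top c [518. 179. 214.]
sh L [548. 219. 122.]
sh R [462. 168. 122.]
sh near [466. 195. 122.]
spray [ 527. -241.    0.]
sFR [ 606. -226.  218.]
sBR [ 803. -231.  218.]
sBL [820. 399. 218.]
head [536. 164. 214.]
jarbase [730. -56.   0.]
tinbase [741. 186.  -0.]
(array([ 601.81556993, -225.25394473,  215.16663572]), np.float64(1.5702608994544898)) (array([523.81848037, 173.43952449, 204.02734451]), np.float64(1.7939752900783756))
```

>>> apply_moves([
  {"tx": 0.4, "ty": -0.4, "tz": -0.8, "claw": 1},
  {"tx": 0.6, "ty": -0.6, "tz": -0.8},
  {"tx": 0.6, "ty": -0.6, "tz": -0.8},
  {"tx": 0.6, "ty": -0.6, "tz": -0.8},
  {"tx": 0.6, "ty": -0.6, "tz": -0.8},
])

```text
invalid input at $.increments[0]: expected keys tx, ty, tz, wx, wy, wz, claw
```

>>> apply_moves([
  {"tx": 0.7, "ty": -0.7},
  {"tx": 0.7, "ty": -0.7},
  {"tx": 0.7, "ty": -0.7},
  {"tx": 0.7, "ty": -0.7},
  {"tx": 0.7, "ty": -0.7},
])

```text
invalid input at $.increments[0]: expected keys tx, ty, tz, wx, wy, wz, claw
```

>>> apply_moves([
  {"tx": 0.7, "ty": -0.7},
  {"tx": 0.7, "ty": -0.7},
  {"tx": 0.7, "ty": -0.7},
  {"tx": 0.7, "ty": -0.7},
  {"tx": 0.7, "ty": -0.7},
])

```text
invalid input at $.increments[0]: expected keys tx, ty, tz, wx, wy, wz, claw
```

>>> apply_moves([
  {"tx": 0.4, "ty": -0.4, "tz": -0.8, "wx": 0, "wy": 0, "wz": 0, "claw": 1},
  {"tx": 0.6, "ty": -0.6, "tz": -0.8, "wx": 0, "wy": 0, "wz": 0, "claw": 1},
  {"tx": 0.6, "ty": -0.6, "tz": -0.8, "wx": 0, "wy": 0, "wz": 0, "claw": 1},
  {"tx": 0.6, "ty": -0.6, "tz": -0.8, "wx": 0, "wy": 0, "wz": 0, "claw": 1},
  {"tx": 0.6, "ty": -0.6, "tz": -0.8, "wx": 0, "wy": 0, "wz": 0, "claw": 1},
])

```text
time_s: 0.8
ee_pos: [326.8, -440.5, 402.0]
orientation: [0.977, 0.214, -0.0, 0.0]
contact_force: [0.6, -0.7, 0.5]
width: 91.5
grip_force: 0.0
```

>>> apply_moves([
  {"tx": 0.7, "ty": -0.7, "tz": 0, "wx": 0, "wy": 0, "wz": 0, "claw": 1},
  {"tx": 0.7, "ty": -0.7, "tz": 0, "wx": 0, "wy": 0, "wz": 0, "claw": 1},
  {"tx": 0.7, "ty": -0.7, "tz": 0, "wx": 0, "wy": 0, "wz": 0, "claw": 1},
  {"tx": 0.7, "ty": -0.7, "tz": 0, "wx": 0, "wy": 0, "wz": 0, "claw": 1},
  {"tx": 0.7, "ty": -0.7, "tz": 0, "wx": 0, "wy": 0, "wz": 0, "claw": 1},
])

```text
time_s: 1.3
ee_pos: [395.5, -254.7, 400.9]
orientation: [0.977, 0.214, 0.0, 0.0]
contact_force: [1.0, -0.0, 0.9]
width: 91.7
grip_force: 0.0
```

>>> apply_moves([
  {"tx": 0.7, "ty": -0.7, "tz": 0, "wx": 0, "wy": 0, "wz": 0, "claw": 1},
  {"tx": 0.7, "ty": -0.7, "tz": 0, "wx": 0, "wy": 0, "wz": 0, "claw": 1},
  {"tx": 0.7, "ty": -0.7, "tz": 0, "wx": 0, "wy": 0, "wz": 0, "claw": 1},
  {"tx": 0.7, "ty": -0.7, "tz": 0, "wx": 0, "wy": 0, "wz": 0, "claw": 1},
  {"tx": 0.7, "ty": -0.7, "tz": 0, "wx": 0, "wy": 0, "wz": 0, "claw": 1},
])

```text
time_s: 1.8
ee_pos: [464.1, -69.1, 401.0]
orientation: [0.977, 0.214, 0.0, 0.001]
contact_force: [1.3, 0.7, -0.1]
width: 92.3
grip_force: 0.0
```

>>> apply_moves([
  {"tx": 0.5, "ty": -0.7, "tz": 0, "wx": 0, "wy": 0, "wz": 0, "claw": 1},
  {"tx": 0.5, "ty": -0.7, "tz": 0, "wx": 0, "wy": 0, "wz": 0, "claw": 1},
  {"tx": 0.5, "ty": -0.7, "tz": 0, "wx": 0, "wy": 0, "wz": 0, "claw": 1},
  {"tx": 0.5, "ty": -0.7, "tz": 0, "wx": 0, "wy": 0, "wz": 0, "claw": 1},
  {"tx": 0, "ty": 0, "tz": 0, "wx": 0, "wy": 0, "wz": 0, "claw": 1},
])

```text
time_s: 2.3
ee_pos: [489.6, 70.3, 401.3]
orientation: [0.976, 0.218, 0.001, -0.001]
contact_force: [-0.6, 0.4, 0.8]
width: 92.0
grip_force: 0.0
```

```bash
python3 - <<'E'
from h import *
c=cam("wrist");print(np.round(c["hand_eye"],3),c["P"],c["fx"],c["cx"],c["cy"])
print(proj(c,[522,173,214]),proj(c,[522,173,0]),robot.sense()["joint_pos"])
save("w1.png",c["image"])
E
```

```text
[[-0.00000e+00  9.67000e-01  2.54000e-01  6.85890e+01]
 [ 1.00000e+00 -0.00000e+00  1.00000e-03  8.57000e-01]
 [ 1.00000e-03  2.54000e-01 -9.67000e-01 -1.43334e+02]
 [ 0.00000e+00  0.00000e+00  0.00000e+00  1.00000e+00]] [551.84844794  98.35399554 544.72836716] 270.2270501501874 255.0866490081748 192.02614310415981
(np.float64(187.8643039229936), np.float64(117.61764355661327)) (np.float64(214.6127819682694), np.float64(119.24601156863676)) [ 0.70450439  0.14471871 -0.98633766  1.69494787  0.12234097  1.36736996
 -1.43596719]
```

View pics/w1.png

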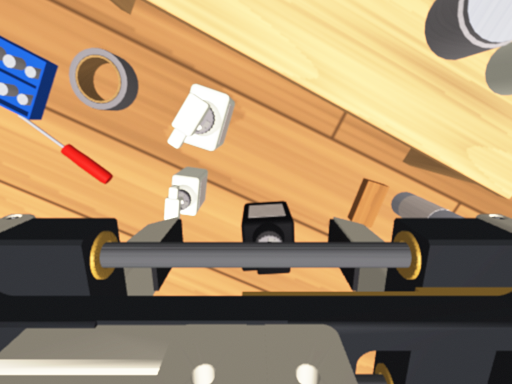

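Wrist view: the large bottle is at (205,118), with its spout pointing to lower-left, tip (176,142) and block end near (212,92). The tape is at (100,78), the small bottle at (187,190) and the black bottle at (268,230).

```bash
python3 - <<'E'
from h import *
c=cam("wrist")
p=lambda u,v,z:plane(c,u,v,z)[:2]
for n,a,b,z in[("spout",(212,90),(177,138),214),("body long",(215,150),(234,92),122),("black",(268,265),(268,205),214)]:
    A,B=p(*a,z),p(*b,z);d=B-A;print(n,A,B,np.degrees(np.arctan2(d[1],d[0])))
g=cv2.cvtColor(c["image"],cv2.COLOR_RGB2HSV);m=((g[...,1]<45)&(g[...,2]>170)).astype(np.uint8)
m[:60]=0;m[160:]=0;m[:,:150]=0;m[:,260:]=0
k,_=cv2.findContours(m,0,2);k=max(k,key=cv2.contourArea);print(cv2.minAreaRect(k),cv2.approxPolyDP(k,4,True)[:,0].tolist())
cv2.imwrite("pics/w1c.png",cv2.resize(c["image"][70:160,150:255,::-1],(700,600),interpolation=cv2.INTER_CUBIC))
E
```

```text
spout [562.46645134 155.56671184] [494.61744026 172.73227123] 165.80228555704025
body long [486.42956786 134.24039732] [576.510315  141.8579389] 4.833630738460706
black [3.88012737e+02 1.35684272e-01] [464.95308556  37.16630361] 25.701046059015585
((197.103759765625, 118.38679504394531), (52.059654235839844, 66.89459228515625), 15.945395469665527) [[191, 83], [169, 122], [165, 141], [210, 149], [218, 140], [227, 97]]
```

View pics/w1c.png

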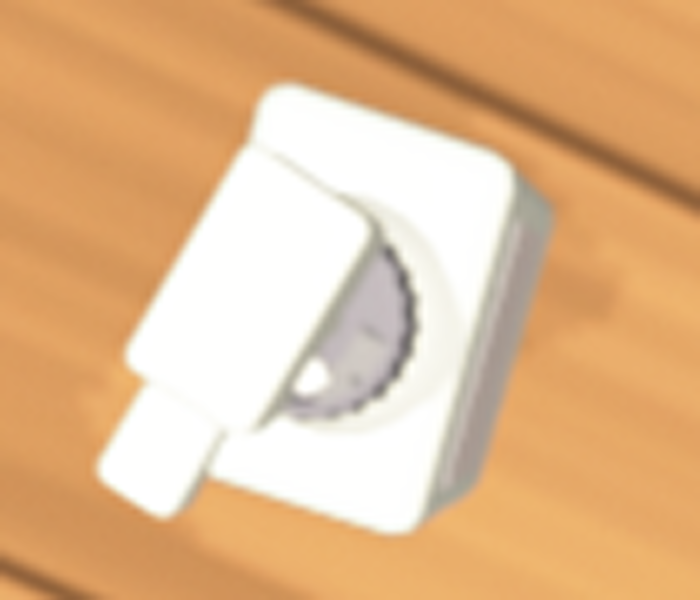

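```bash
python3 - <<'E'
from h import *
c=cam("wrist")
p=lambda u,v,z:plane(c,150+u/6.667,70+v/6.667,z)[:2]
K=[p(*q,214) for q in[(252,148),(375,222),(252,428),(128,360)]]
for k in K:print(k)
cen=np.mean(K,0);d=(K[0]+K[1]-K[2]-K[3])/2;L=np.linalg.norm(d);d/=L;w=np.linalg.norm((K[1]+K[2]-K[0]-K[3])/2)
print("axis",cen-3*d,"yaw +x",np.degrees(np.arctan2(d[1],d[0])),L,w)
B=[p(*q,122) for q in[(262,85),(518,165),(415,532)]];print(B,"body yaw",np.degrees(np.arctan2(*(B[1]-B[2])[::-1])))
print("ctr",(B[0]+B[2])/2)
s=robot.sense();Rm=R.from_quat(s["orientation"]).as_matrix();print(s["ee_pos"],Rm)
E
```

```text
[548.88018289 177.31242478]
[546.52445686 153.43276342]
[504.66750103 160.15735158]
[506.46350612 184.44544651]
axis [523.67366607 169.32376721] yaw +x -9.337917821554383 42.70268874479451 24.173175307576702
[array([560.9935211 , 203.46159576]), array([569.33021061, 146.01591358]), array([485.1901408 , 135.78754437])] body yaw 6.931072548220884
ctr [523.09183095 169.62457006]
[489.73601888  63.87577687 400.57261496] [[ 9.08600247e-01  4.17666720e-01 -3.18981143e-04]
 [ 4.17666457e-01 -9.08600181e-01 -6.64819441e-04]
 [-5.67499280e-04  4.70827385e-04 -9.99999728e-01]]
```

>>> apply_moves([
  {"tx": 0.47, "ty": -0.51, "tz": 0.5, "wx": 0, "wy": 0, "wz": 0, "claw": 1},
  {"tx": 0.47, "ty": -0.51, "tz": 0.5, "wx": 0, "wy": 0, "wz": 0, "claw": 1},
  {"tx": 0.47, "ty": -0.51, "tz": 0.5, "wx": 0, "wy": 0, "wz": 0, "claw": 1},
  {"tx": 0.47, "ty": -0.51, "tz": 0.5, "wx": 0, "wy": 0, "wz": 0, "claw": 1},
  {"tx": 0, "ty": 0, "tz": 0, "wx": 0, "wy": 0, "wz": 0.5, "claw": 1},
])

```text
time_s: 2.95
ee_pos: [523.0, 171.3, 317.7]
orientation: [0.98, 0.197, -0.002, -0.001]
contact_force: [-0.5, -0.0, 0.0]
width: 91.9
grip_force: 0.0
```

>>> apply_moves([
  {"tx": 0, "ty": 0, "tz": 0, "wx": 0, "wy": 0, "wz": 1, "claw": 1},
  {"tx": 0, "ty": 0, "tz": 0, "wx": 0, "wy": 0, "wz": 1, "claw": 1},
  {"tx": 0, "ty": 0, "tz": 0, "wx": 0, "wy": 0, "wz": 1, "claw": 1},
  {"tx": 0, "ty": 0, "tz": 0, "wx": 0, "wy": 0, "wz": 1, "claw": 1},
  {"tx": 0, "ty": 0, "tz": 0, "wx": 0, "wy": 0, "wz": 1, "claw": 1},
])

```text
time_s: 3.45
ee_pos: [524.6, 167.6, 320.5]
orientation: [1.0, 0.02, -0.0, 0.001]
contact_force: [-0.5, 0.3, 0.7]
width: 91.8
grip_force: 0.0
```

>>> apply_moves([
  {"tx": 0, "ty": 0, "tz": 0, "wx": 0, "wy": 0, "wz": 1, "claw": 1},
  {"tx": 0, "ty": 0, "tz": 0, "wx": 0, "wy": 0, "wz": 1, "claw": 1},
  {"tx": 0, "ty": 0, "tz": 0, "wx": 0, "wy": 0, "wz": 1, "claw": 1},
  {"tx": 0, "ty": 0, "tz": 0, "wx": 0, "wy": 0, "wz": 0, "claw": 1},
  {"tx": 0, "ty": 0, "tz": 0, "wx": 0, "wy": 0, "wz": 0, "claw": 1},
])

```text
time_s: 3.95
ee_pos: [524.4, 168.6, 320.7]
orientation: [0.997, -0.081, 0.0, 0.0]
contact_force: [0.0, 0.5, -0.2]
width: 91.9
grip_force: 0.0
```

```bash
python3 - <<'E'
from h import *
s=robot.sense();Rm=R.from_quat(s["orientation"]).as_matrix();print(s["ee_pos"],Rm,s["joint_pos"])
c=cam("wrist");print(proj(c,[523.5,169.5,214]));save("w2.png",c["image"])
E
```

```text
[524.43409757 168.57206632 320.65037341] [[ 9.86761196e-01 -1.62179964e-01  3.23626306e-05]
 [-1.62179896e-01 -9.86760930e-01 -7.40464468e-04]
 [ 1.52022680e-04  7.25413036e-04 -9.99999725e-01]] [ 0.33371657  0.32464461 -0.85995051  1.69521518  0.25905134  1.24108834
 -2.31898107]
(np.float64(253.99936278138264), np.float64(196.41777333598765))
```

View pics/w2.png

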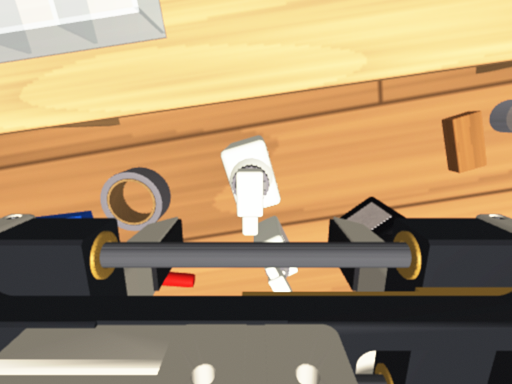

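The head is upright in the wrist image at about (250,195), spout tip (250,233). Joint 7 is near its limit for clockwise turning, so I'll take the half-turn grasp, and measure the head centre first.

```bash
python3 - <<'E'
from h import *
c=cam("wrist");im=c["image"]
cv2.imwrite("pics/w2c.png",cv2.resize(im[130:245,200:300,::-1],(520,598),interpolation=cv2.INTER_CUBIC))
E
```

```text
(no output)
```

View pics/w2c.png

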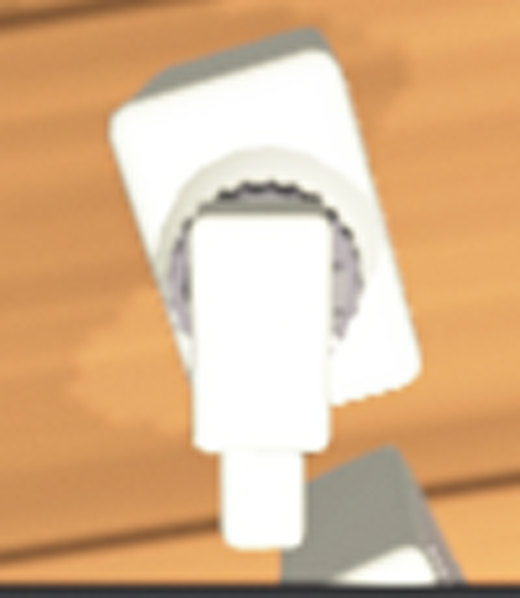

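```bash
python3 - <<'E'
from h import *
c=cam("wrist")
p=lambda u,v,z:plane(c,200+u/5.2,130+v/5.2,z)[:2]
K=[p(*q,214) for q in[(190,214),(331,214),(331,453),(192,453)]]
cen=np.mean(K,0);d=(K[0]+K[1]-K[2]-K[3])/2;L=np.linalg.norm(d);d/=L
print(K,"axis",cen-3*d,np.degrees(np.arctan2(d[1],d[0])),L)
B=[p(*q,122) for q in[(112,112),(332,45),(420,380)]];print(B,np.degrees(np.arctan2(*(B[1]-B[2])[::-1])),(B[0]+B[2])/2)
E
```

```text
[array([550.20715406, 182.31546175]), array([546.09653497, 157.22805643]), array([500.96973251, 164.25602305]), array([505.20391168, 190.12233864])] axis [522.65916251 173.96769563] -9.346725008568047 45.671373867011276
[array([562.40627989, 205.57555567]), array([569.54526889, 150.55748307]), array([483.1557522 , 141.34333798])] 6.088045063237204 [522.78101604 173.45944682]
```

>>> apply_moves([
  {"tx": 0, "ty": 0, "tz": 0, "wx": 0, "wy": 0, "wz": -1, "claw": 1},
  {"tx": 0, "ty": 0, "tz": 0, "wx": 0, "wy": 0, "wz": -1, "claw": 1},
  {"tx": 0, "ty": 0, "tz": 0, "wx": 0, "wy": 0, "wz": -1, "claw": 1},
  {"tx": 0, "ty": 0, "tz": 0, "wx": 0, "wy": 0, "wz": -1, "claw": 1},
  {"tx": 0, "ty": 0, "tz": 0, "wx": 0, "wy": 0, "wz": -1, "claw": 1},
])

```text
time_s: 4.6
ee_pos: [524.1, 169.9, 320.7]
orientation: [0.995, 0.095, -0.0, 0.0]
contact_force: [0.0, 0.5, 0.5]
width: 91.9
grip_force: 0.0
```

>>> apply_moves([
  {"tx": 0, "ty": 0, "tz": 0, "wx": 0, "wy": 0, "wz": -1, "claw": 1},
  {"tx": 0, "ty": 0, "tz": 0, "wx": 0, "wy": 0, "wz": -1, "claw": 1},
  {"tx": 0, "ty": 0, "tz": 0, "wx": 0, "wy": 0, "wz": -1, "claw": 1},
  {"tx": 0, "ty": 0, "tz": 0, "wx": 0, "wy": 0, "wz": -1, "claw": 1},
  {"tx": 0, "ty": 0, "tz": 0, "wx": 0, "wy": 0, "wz": -1, "claw": 1},
])

```text
time_s: 5.1
ee_pos: [524.1, 169.8, 320.7]
orientation: [0.964, 0.266, -0.0, 0.0]
contact_force: [-0.7, 0.2, -0.1]
width: 91.6
grip_force: 0.0
```

>>> apply_moves([
  {"tx": 0, "ty": 0, "tz": 0, "wx": 0, "wy": 0, "wz": -1, "claw": 1},
  {"tx": 0, "ty": 0, "tz": 0, "wx": 0, "wy": 0, "wz": -1, "claw": 1},
  {"tx": 0, "ty": 0, "tz": 0, "wx": 0, "wy": 0, "wz": -1, "claw": 1},
  {"tx": 0, "ty": 0, "tz": 0, "wx": 0, "wy": 0, "wz": -1, "claw": 1},
  {"tx": 0, "ty": 0, "tz": 0, "wx": 0, "wy": 0, "wz": -1, "claw": 1},
])

```text
time_s: 5.6
ee_pos: [524.2, 169.8, 320.7]
orientation: [0.903, 0.43, -0.0, 0.0]
contact_force: [0.1, -0.6, 0.1]
width: 91.9
grip_force: 0.0
```

>>> apply_moves([
  {"tx": 0, "ty": 0, "tz": 0, "wx": 0, "wy": 0, "wz": -1, "claw": 1},
  {"tx": 0, "ty": 0, "tz": 0, "wx": 0, "wy": 0, "wz": -1, "claw": 1},
  {"tx": 0, "ty": 0, "tz": 0, "wx": 0, "wy": 0, "wz": -1, "claw": 1},
  {"tx": 0, "ty": 0, "tz": 0, "wx": 0, "wy": 0, "wz": -1, "claw": 1},
  {"tx": 0, "ty": 0, "tz": 0, "wx": 0, "wy": 0, "wz": -1, "claw": 1},
])

```text
time_s: 6.1
ee_pos: [524.2, 169.8, 320.7]
orientation: [0.815, 0.58, -0.0, 0.0]
contact_force: [-0.1, 0.7, 0.4]
width: 91.9
grip_force: 0.0
```

>>> apply_moves([
  {"tx": 0, "ty": 0, "tz": 0, "wx": 0, "wy": 0, "wz": -1, "claw": 1},
  {"tx": 0, "ty": 0, "tz": 0, "wx": 0, "wy": 0, "wz": -1, "claw": 1},
  {"tx": 0, "ty": 0, "tz": 0, "wx": 0, "wy": 0, "wz": -1, "claw": 1},
  {"tx": 0, "ty": 0, "tz": 0, "wx": 0, "wy": 0, "wz": -1, "claw": 1},
  {"tx": 0, "ty": 0, "tz": 0, "wx": 0, "wy": 0, "wz": -1, "claw": 1},
])

```text
time_s: 6.6
ee_pos: [524.2, 169.8, 320.7]
orientation: [0.702, 0.712, 0.0, 0.0]
contact_force: [-0.9, -0.1, -0.1]
width: 91.8
grip_force: 0.0
```

>>> apply_moves([
  {"tx": 0, "ty": 0, "tz": 0, "wx": 0, "wy": 0, "wz": -1, "claw": 1},
  {"tx": 0, "ty": 0, "tz": 0, "wx": 0, "wy": 0, "wz": -1, "claw": 1},
  {"tx": 0, "ty": 0, "tz": 0, "wx": 0, "wy": 0, "wz": -1, "claw": 1},
  {"tx": 0, "ty": 0, "tz": 0, "wx": 0, "wy": 0, "wz": -1, "claw": 1},
  {"tx": 0, "ty": 0, "tz": 0, "wx": 0, "wy": 0, "wz": -1, "claw": 1},
])

```text
time_s: 7.1
ee_pos: [524.3, 169.7, 320.7]
orientation: [0.567, 0.823, 0.0, 0.0]
contact_force: [0.1, -0.0, 0.3]
width: 91.5
grip_force: 0.0
```

>>> apply_moves([
  {"tx": 0, "ty": 0, "tz": 0, "wx": 0, "wy": 0, "wz": -1, "claw": 1},
  {"tx": 0, "ty": 0, "tz": 0, "wx": 0, "wy": 0, "wz": -1, "claw": 1},
  {"tx": 0, "ty": 0, "tz": 0, "wx": 0, "wy": 0, "wz": -1, "claw": 1},
  {"tx": 0, "ty": 0, "tz": 0, "wx": 0, "wy": 0, "wz": -1, "claw": 1},
  {"tx": 0, "ty": 0, "tz": 0, "wx": 0, "wy": 0, "wz": -1, "claw": 1},
])

```text
time_s: 7.6
ee_pos: [524.3, 169.7, 320.7]
orientation: [0.416, 0.909, 0.0, 0.0]
contact_force: [0.6, 0.3, -0.4]
width: 91.7
grip_force: 0.0
```

>>> apply_moves([
  {"tx": 0, "ty": 0, "tz": 0, "wx": 0, "wy": 0, "wz": -1, "claw": 1},
  {"tx": 0, "ty": 0, "tz": 0, "wx": 0, "wy": 0, "wz": -1, "claw": 1},
  {"tx": 0, "ty": 0, "tz": 0, "wx": 0, "wy": 0, "wz": -1, "claw": 1},
  {"tx": 0, "ty": 0, "tz": 0, "wx": 0, "wy": 0, "wz": -1, "claw": 1},
  {"tx": 0, "ty": 0, "tz": 0, "wx": 0, "wy": 0, "wz": -1, "claw": 1},
])

```text
time_s: 8.1
ee_pos: [524.3, 169.7, 320.6]
orientation: [0.252, 0.968, -0.0, -0.0]
contact_force: [0.0, -0.0, 0.1]
width: 91.8
grip_force: 0.0
```

>>> apply_moves([
  {"tx": 0, "ty": 0, "tz": 0, "wx": 0, "wy": 0, "wz": -1, "claw": 1},
  {"tx": 0, "ty": 0, "tz": 0, "wx": 0, "wy": 0, "wz": -1, "claw": 1},
  {"tx": 0, "ty": 0, "tz": 0, "wx": 0, "wy": 0, "wz": -1, "claw": 1},
  {"tx": 0, "ty": 0, "tz": 0, "wx": 0, "wy": 0, "wz": -1, "claw": 1},
  {"tx": 0, "ty": 0, "tz": 0, "wx": 0, "wy": 0, "wz": -1, "claw": 1},
])

```text
time_s: 8.6
ee_pos: [524.3, 169.7, 320.7]
orientation: [0.08, 0.997, 0.0, -0.0]
contact_force: [-0.8, 0.2, 0.0]
width: 91.6
grip_force: 0.0
```

```bash
python3 - <<'E'
from h import *
s=robot.sense();Rm=R.from_quat(s["orientation"]).as_matrix();print(s["ee_pos"],Rm.round(3),s["joint_pos"],s["time_s"])
E
```

```text
[524.3050714  169.68820857 320.65582702] [[-0.987  0.159 -0.   ]
 [ 0.159  0.987  0.   ]
 [ 0.     0.    -1.   ]] [ 0.6433061   0.66724104 -1.49111743  1.68762508  0.67253744  1.42986162
  0.47364668] 8.6
```

>>> apply_moves([
  {"tx": 0.055, "ty": 0.095, "tz": 0.3, "wx": 0, "wy": 0, "wz": 0, "claw": 1},
  {"tx": 0, "ty": 0, "tz": 0.5, "wx": 0, "wy": 0, "wz": 0, "claw": 1},
  {"tx": 0, "ty": 0, "tz": 0.5, "wx": 0, "wy": 0, "wz": 0, "claw": 1},
  {"tx": 0, "ty": 0, "tz": 0.5, "wx": 0, "wy": 0, "wz": 0, "claw": 1},
  {"tx": 0, "ty": 0, "tz": 0, "wx": 0, "wy": 0, "wz": 0, "claw": 1},
])

```text
time_s: 9.1
ee_pos: [521.0, 173.0, 245.6]
orientation: [0.082, 0.997, -0.001, -0.002]
contact_force: [-1.0, -1.1, 0.2]
width: 91.5
grip_force: 0.0
```

>>> apply_moves([
  {"tx": 0, "ty": 0, "tz": 0.3, "wx": 0, "wy": 0, "wz": 0, "claw": 1},
  {"tx": 0, "ty": 0, "tz": 0.3, "wx": 0, "wy": 0, "wz": 0, "claw": 1},
  {"tx": 0, "ty": 0, "tz": 0.3, "wx": 0, "wy": 0, "wz": 0, "claw": 1},
  {"tx": 0, "ty": 0, "tz": 0, "wx": 0, "wy": 0, "wz": 0, "claw": 1},
  {"tx": 0, "ty": 0, "tz": 0, "wx": 0, "wy": 0, "wz": 0, "claw": 1},
])

```text
time_s: 9.6
ee_pos: [522.5, 174.2, 212.6]
orientation: [0.081, 0.997, 0.0, -0.0]
contact_force: [0.1, -0.7, -0.1]
width: 91.9
grip_force: 0.0
```

```bash
python3 - <<'E'
from h import *
s=robot.sense();print(s["joint_pos"],s["contact_force"])
E
```

```text
[ 0.5763708   0.75622336 -1.372847    1.81409745  0.78446079  1.25967483
  0.38610673] [ 0.10933876 -0.71249978 -0.09079336]
```

>>> apply_moves([
  {"tx": 0, "ty": 0, "tz": 0, "wx": 0, "wy": 0, "wz": 0, "claw": -1},
  {"tx": 0, "ty": 0, "tz": 0, "wx": 0, "wy": 0, "wz": 0, "claw": -1},
  {"tx": 0, "ty": 0, "tz": 0, "wx": 0, "wy": 0, "wz": 0, "claw": -1},
  {"tx": 0, "ty": 0, "tz": 0, "wx": 0, "wy": 0, "wz": 0, "claw": -1},
  {"tx": 0, "ty": 0, "tz": 0, "wx": 0, "wy": 0, "wz": 0, "claw": -1},
], squeeze=35)

```text
time_s: 10.1
ee_pos: [522.6, 174.1, 212.9]
orientation: [0.081, 0.997, 0.0, 0.0]
contact_force: [-0.4, -0.5, 0.1]
width: 56.0
grip_force: 0.0
```

>>> apply_moves([
  {"tx": 0, "ty": 0, "tz": 0, "wx": 0, "wy": 0, "wz": 0, "claw": -1},
  {"tx": 0, "ty": 0, "tz": 0, "wx": 0, "wy": 0, "wz": 0, "claw": -1},
  {"tx": 0, "ty": 0, "tz": 0, "wx": 0, "wy": 0, "wz": 0, "claw": -1},
])

```text
time_s: 10.4
ee_pos: [522.5, 174.1, 212.7]
orientation: [0.081, 0.997, -0.0, 0.0]
contact_force: [0.6, 0.2, 0.1]
width: 32.3
grip_force: 0.0
```

>>> apply_moves([
  {"tx": 0, "ty": 0, "tz": 0, "wx": 0, "wy": 0, "wz": 0, "claw": -1},
  {"tx": 0, "ty": 0, "tz": 0, "wx": 0, "wy": 0, "wz": 0, "claw": -1},
  {"tx": 0, "ty": 0, "tz": 0, "wx": 0, "wy": 0, "wz": 0, "claw": -1},
])

```text
time_s: 10.7
ee_pos: [522.6, 174.3, 212.7]
orientation: [0.081, 0.997, 0.0, 0.0]
contact_force: [0.6, 1.6, -0.7]
width: 25.5
grip_force: 35.0
```

>>> apply_moves([
  {"tx": 0, "ty": 0, "tz": 0.1, "wx": 0, "wy": 0, "wz": 0, "claw": -1},
  {"tx": 0, "ty": 0, "tz": 0.1, "wx": 0, "wy": 0, "wz": 0, "claw": -1},
  {"tx": 0, "ty": 0, "tz": 0.1, "wx": 0, "wy": 0, "wz": 0, "claw": -1},
  {"tx": 0, "ty": 0, "tz": 0.1, "wx": 0, "wy": 0, "wz": 0, "claw": -1},
])

```text
time_s: 11.1
ee_pos: [522.6, 174.6, 197.5]
orientation: [0.081, 0.997, 0.0, 0.0]
contact_force: [-1.8, -1.6, 8.8]
width: 26.0
grip_force: 35.0
```

>>> apply_moves([
  {"tx": 0, "ty": 0, "tz": 0.05, "wx": 0, "wy": 0, "wz": 0, "claw": -1},
  {"tx": 0, "ty": 0, "tz": 0.05, "wx": 0, "wy": 0, "wz": 0, "claw": -1},
  {"tx": 0, "ty": 0, "tz": 0, "wx": 0, "wy": 0, "wz": 0, "claw": -1},
])

```text
time_s: 11.4
ee_pos: [522.6, 174.6, 193.6]
orientation: [0.081, 0.997, 0.0, 0.0]
contact_force: [-2.3, -1.0, 9.2]
width: 25.7
grip_force: 35.0
```

>>> apply_moves([
  {"tx": 0, "ty": 0, "tz": 0.05, "wx": 0, "wy": 0, "wz": 0, "claw": -1},
  {"tx": 0, "ty": 0, "tz": 0, "wx": 0, "wy": 0, "wz": 0, "claw": -1},
])

```text
time_s: 11.6
ee_pos: [522.7, 174.6, 192.6]
orientation: [0.081, 0.997, -0.0, 0.001]
contact_force: [-3.5, -2.3, 15.5]
width: 26.0
grip_force: 35.0
```

>>> apply_moves([
  {"tx": 0, "ty": 0, "tz": 0, "wx": 0, "wy": 0, "wz": 0.6, "claw": -1},
  {"tx": 0, "ty": 0, "tz": 0, "wx": 0, "wy": 0, "wz": 0.6, "claw": -1},
  {"tx": 0, "ty": 0, "tz": 0, "wx": 0, "wy": 0, "wz": 0.6, "claw": -1},
])

```text
time_s: 11.9
ee_pos: [522.7, 174.6, 192.6]
orientation: [0.144, 0.99, -0.0, 0.001]
contact_force: [-4.0, -3.0, 15.1]
width: 25.4
grip_force: 35.0
```

>>> apply_moves([
  {"tx": 0, "ty": 0, "tz": 0, "wx": 0, "wy": 0, "wz": 0.7, "claw": -1},
  {"tx": 0, "ty": 0, "tz": 0, "wx": 0, "wy": 0, "wz": 0.7, "claw": -1},
  {"tx": 0, "ty": 0, "tz": 0, "wx": 0, "wy": 0, "wz": 0.7, "claw": -1},
])

```text
time_s: 12.2
ee_pos: [522.7, 174.5, 192.6]
orientation: [0.217, 0.976, -0.0, 0.001]
contact_force: [-3.2, -2.4, 15.5]
width: 25.3
grip_force: 35.0
```

>>> apply_moves([
  {"tx": 0, "ty": 0, "tz": 0, "wx": 0, "wy": 0, "wz": 0.7, "claw": -1},
  {"tx": 0, "ty": 0, "tz": 0, "wx": 0, "wy": 0, "wz": 0.7, "claw": -1},
  {"tx": 0, "ty": 0, "tz": 0, "wx": 0, "wy": 0, "wz": 0.7, "claw": -1},
])

```text
time_s: 12.5
ee_pos: [522.7, 174.5, 192.5]
orientation: [0.287, 0.958, -0.0, 0.001]
contact_force: [-4.5, -2.2, 14.8]
width: 25.9
grip_force: 35.0
```

>>> apply_moves([
  {"tx": 0, "ty": 0, "tz": 0, "wx": 0, "wy": 0, "wz": 0.7, "claw": -1},
  {"tx": 0, "ty": 0, "tz": 0, "wx": 0, "wy": 0, "wz": 0.7, "claw": -1},
  {"tx": 0, "ty": 0, "tz": 0, "wx": 0, "wy": 0, "wz": 0.7, "claw": -1},
])

```text
time_s: 12.8
ee_pos: [522.7, 174.4, 192.4]
orientation: [0.357, 0.934, -0.0, 0.001]
contact_force: [-4.3, -2.5, 14.3]
width: 25.5
grip_force: 35.0
```

>>> apply_moves([
  {"tx": 0, "ty": 0, "tz": 0, "wx": 0, "wy": 0, "wz": 0.7, "claw": -1},
  {"tx": 0, "ty": 0, "tz": 0, "wx": 0, "wy": 0, "wz": 0.7, "claw": -1},
  {"tx": 0, "ty": 0, "tz": 0, "wx": 0, "wy": 0, "wz": 0.7, "claw": -1},
])

```text
time_s: 13.1
ee_pos: [522.5, 174.2, 191.8]
orientation: [0.424, 0.905, -0.0, 0.0]
contact_force: [-2.8, -1.8, 10.7]
width: 25.5
grip_force: 35.0
```

```bash
python3 - <<'E'
from h import *
s=robot.sense();print(s["joint_pos"],s["contact_force"],s["wrist_torque"])
E
```

```text
[ 0.5048441   0.66329299 -1.20541959  1.83456937  0.68649118  1.14027967
 -0.24931726] [-2.79585402 -1.78688412 10.69476661] [-0.36339843  0.64959591  0.05786996]
```

>>> apply_moves([
  {"tx": 0, "ty": 0, "tz": 0, "wx": 0, "wy": 0, "wz": 0.8, "claw": -1},
  {"tx": 0, "ty": 0, "tz": 0, "wx": 0, "wy": 0, "wz": 0.7, "claw": -1},
  {"tx": 0, "ty": 0, "tz": 0.08, "wx": 0, "wy": 0, "wz": 0, "claw": -1},
  {"tx": 0, "ty": 0, "tz": 0, "wx": 0, "wy": 0, "wz": 0, "claw": -1},
])

```text
time_s: 13.5
ee_pos: [522.4, 174.1, 188.4]
orientation: [0.47, 0.882, -0.0, 0.0]
contact_force: [-3.4, -2.7, 11.2]
width: 25.6
grip_force: 35.0
```

>>> apply_moves([
  {"tx": 0, "ty": 0, "tz": 0.06, "wx": 0, "wy": 0, "wz": 0, "claw": -1},
  {"tx": 0, "ty": 0, "tz": 0.06, "wx": 0, "wy": 0, "wz": 0, "claw": -1},
  {"tx": 0, "ty": 0, "tz": 0, "wx": 0, "wy": 0, "wz": 0, "claw": -1},
])

```text
time_s: 13.8
ee_pos: [522.4, 174.2, 183.7]
orientation: [0.47, 0.882, -0.0, 0.0]
contact_force: [-3.4, -2.0, 11.7]
width: 25.5
grip_force: 35.0
```

>>> apply_moves([
  {"tx": 0, "ty": 0, "tz": 0.04, "wx": 0, "wy": 0, "wz": 0, "claw": -1},
  {"tx": 0, "ty": 0, "tz": 0.03, "wx": 0, "wy": 0, "wz": 0, "claw": -1},
  {"tx": 0, "ty": 0, "tz": 0, "wx": 0, "wy": 0, "wz": 0, "claw": -1},
  {"tx": 0, "ty": 0, "tz": 0, "wx": 0, "wy": 0, "wz": 0, "claw": -1},
  {"tx": 0, "ty": 0, "tz": 0, "wx": 0, "wy": 0, "wz": 0, "claw": -1},
])

```text
time_s: 14.3
ee_pos: [522.8, 174.4, 182.5]
orientation: [0.47, 0.882, -0.0, 0.001]
contact_force: [-6.2, -4.3, 21.8]
width: 25.6
grip_force: 35.0
```

>>> apply_moves([
  {"tx": 0, "ty": 0, "tz": 0, "wx": 0, "wy": 0, "wz": -0.9, "claw": -1},
  {"tx": 0, "ty": 0, "tz": 0, "wx": 0, "wy": 0, "wz": -0.9, "claw": -1},
  {"tx": 0, "ty": 0, "tz": 0, "wx": 0, "wy": 0, "wz": -0.9, "claw": -1},
  {"tx": 0, "ty": 0, "tz": 0, "wx": 0, "wy": 0, "wz": -0.9, "claw": -1},
  {"tx": 0, "ty": 0, "tz": 0, "wx": 0, "wy": 0, "wz": -0.9, "claw": -1},
])

```text
time_s: 14.8
ee_pos: [522.8, 174.5, 182.5]
orientation: [0.325, 0.946, -0.0, 0.001]
contact_force: [-5.8, -3.6, 21.3]
width: 25.5
grip_force: 35.0
```

>>> apply_moves([
  {"tx": 0, "ty": 0, "tz": 0, "wx": 0, "wy": 0, "wz": -0.9, "claw": -1},
  {"tx": 0, "ty": 0, "tz": 0, "wx": 0, "wy": 0, "wz": -0.9, "claw": -1},
  {"tx": 0, "ty": 0, "tz": 0, "wx": 0, "wy": 0, "wz": -0.9, "claw": -1},
  {"tx": 0, "ty": 0, "tz": 0, "wx": 0, "wy": 0, "wz": -0.9, "claw": -1},
  {"tx": 0, "ty": 0, "tz": 0, "wx": 0, "wy": 0, "wz": -0.9, "claw": -1},
])

```text
time_s: 15.3
ee_pos: [522.8, 174.6, 182.5]
orientation: [0.173, 0.985, -0.0, 0.001]
contact_force: [-6.1, -3.2, 19.6]
width: 25.8
grip_force: 35.0
```

```bash
python3 - <<'E'
from h import *
s=robot.sense();print(s["joint_pos"],s["contact_force"],s["wrist_torque"])
E
```

```text
[ 0.54130072  0.7546189  -1.29932948  1.84136052  0.79288172  1.18984443
  0.19760653] [-6.12666171 -3.22307613 19.60063348] [-0.75419498  1.16803733 -0.04360589]
```

>>> apply_moves([
  {"tx": 0, "ty": 0, "tz": 0, "wx": 0, "wy": 0, "wz": -0.9, "claw": -1},
  {"tx": 0, "ty": 0, "tz": 0, "wx": 0, "wy": 0, "wz": -0.9, "claw": -1},
  {"tx": 0, "ty": 0, "tz": 0, "wx": 0, "wy": 0, "wz": -0.9, "claw": -1},
  {"tx": 0, "ty": 0, "tz": 0, "wx": 0, "wy": 0, "wz": -0.9, "claw": -1},
  {"tx": 0, "ty": 0, "tz": 0, "wx": 0, "wy": 0, "wz": 0, "claw": -1},
])

```text
time_s: 15.8
ee_pos: [522.9, 174.8, 182.5]
orientation: [0.049, 0.999, -0.0, 0.001]
contact_force: [-4.3, -4.0, 20.2]
width: 25.8
grip_force: 35.0
```

>>> apply_moves([
  {"tx": 0, "ty": 0, "tz": -0.05, "wx": 0, "wy": 0, "wz": 0, "claw": -1},
  {"tx": 0, "ty": 0, "tz": -0.03, "wx": 0, "wy": 0, "wz": 0, "claw": -1},
  {"tx": 0, "ty": 0, "tz": 0, "wx": 0, "wy": 0, "wz": 0, "claw": -1},
])

```text
time_s: 16.1
ee_pos: [522.7, 174.6, 184.6]
orientation: [0.05, 0.999, 0.0, 0.001]
contact_force: [-3.2, -1.3, 11.7]
width: 25.4
grip_force: 35.0
```

```bash
python3 - <<'E'
from h import *
s=robot.sense();print(s["joint_pos"],s["contact_force"],s["wrist_torque"])
E
```

```text
[ 0.55958101  0.79272168 -1.34827142  1.83935571  0.83125016  1.22571959
  0.41763507] [-3.2365158  -1.34794235 11.70180888] [-0.29937168  0.57861331  0.02093551]
```

>>> apply_moves([
  {"tx": 0, "ty": 0, "tz": -0.04, "wx": 0, "wy": 0, "wz": 0, "claw": -1},
  {"tx": 0, "ty": 0, "tz": -0.02, "wx": 0, "wy": 0, "wz": 0, "claw": -1},
  {"tx": 0, "ty": 0, "tz": 0, "wx": 0, "wy": 0, "wz": 0, "claw": -1},
])

```text
time_s: 16.4
ee_pos: [522.5, 174.0, 185.0]
orientation: [0.05, 0.999, -0.0, -0.0]
contact_force: [1.7, 0.6, -3.0]
width: 25.6
grip_force: 35.0
```

```bash
python3 - <<'E'
from h import *
s=cam("side");c=cam("scene")
S=lambda u,v:(70+u/2.854,100+v/2.857)
C=lambda u,v:(200+u/3.077,140+v/3.079)
for n,uv,z in[("small foot near",(565,538),0),("small footL",(512,523),0),("black foot",(640,443),0),("black footL",(598,438),0),("tin foot L",(252,425),0),("tin foot bot",(287,441),0),("jar bottom",(430,307),0),("jar r",(457,290),0)]:print(n,plane(s,*S(*uv),z).round(0))
print("black neck",two(s,S(630,335),c,C(134,118)),"small neck",two(s,S(547,460),c,C(263,105)))
print("tin",plane(c,*C(452,335),0),plane(c,*C(545,340),0),"jar",plane(c,*C(233,425),0),plane(c,*C(327,435),0))
E
```

```text
small foot near [355. 172.   0.]
small footL [412. 188.   0.]
black foot [350.  22.   0.]
black footL [393.  43.   0.]
tin foot L [733. 249.   0.]
tin foot bot [685. 243.   0.]
jar bottom [673.  -9.   0.]
jar r [662. -51.   0.]
black neck (array([385.56482216,   2.31795814, 146.11671269]), np.float64(0.6967273880721564)) small neck (array([384.48876754, 164.70764541, 112.7480412 ]), np.float64(1.850578235062735))
tin [6.90252478e+02 1.77455388e+02 1.13686838e-13] [742.83626385 248.11770619   0.        ] jar [ 6.79064590e+02 -7.01898842e+01  1.13686838e-13] [732.32556073  -7.45928483   0.        ]
```

>>> apply_moves([
  {"tx": 0, "ty": 0, "tz": -0.1, "wx": 0, "wy": 0, "wz": 0, "claw": -1},
  {"tx": 0, "ty": 0, "tz": -0.1, "wx": 0, "wy": 0, "wz": 0, "claw": -1},
  {"tx": -0.05, "ty": -0.05, "tz": 0, "wx": 0, "wy": 0, "wz": 0, "claw": -1},
  {"tx": -0.1, "ty": -0.1, "tz": 0, "wx": 0, "wy": 0, "wz": 0, "claw": -1},
])

```text
time_s: 16.9
ee_pos: [527.8, 167.5, 193.6]
orientation: [0.049, 0.999, -0.0, -0.0]
contact_force: [0.1, -0.7, -6.3]
width: 25.7
grip_force: 35.0
```

>>> apply_moves([
  {"tx": -0.15, "ty": -0.14, "tz": 0, "wx": 0, "wy": 0, "wz": 0, "claw": -1},
  {"tx": -0.2, "ty": -0.18, "tz": 0, "wx": 0, "wy": 0, "wz": 0, "claw": -1},
  {"tx": -0.2, "ty": -0.18, "tz": 0, "wx": 0, "wy": 0, "wz": 0, "claw": -1},
  {"tx": -0.2, "ty": -0.18, "tz": 0, "wx": 0, "wy": 0, "wz": 0, "claw": -1},
  {"tx": -0.2, "ty": -0.18, "tz": 0, "wx": 0, "wy": 0, "wz": 0, "claw": -1},
])

```text
time_s: 17.4
ee_pos: [563.1, 128.4, 193.4]
orientation: [0.05, 0.999, -0.0, -0.0]
contact_force: [0.7, 0.7, -5.9]
width: 25.4
grip_force: 35.0
```

>>> apply_moves([
  {"tx": -0.2, "ty": -0.18, "tz": 0, "wx": 0, "wy": 0, "wz": 0, "claw": -1},
  {"tx": -0.2, "ty": -0.18, "tz": 0, "wx": 0, "wy": 0, "wz": 0, "claw": -1},
  {"tx": -0.2, "ty": -0.18, "tz": 0, "wx": 0, "wy": 0, "wz": 0, "claw": -1},
  {"tx": -0.2, "ty": -0.18, "tz": 0, "wx": 0, "wy": 0, "wz": 0, "claw": -1},
  {"tx": -0.1, "ty": -0.09, "tz": 0, "wx": 0, "wy": 0, "wz": 0, "claw": -1},
])

```text
time_s: 17.9
ee_pos: [596.0, 92.4, 193.4]
orientation: [0.051, 0.999, -0.0, 0.0]
contact_force: [-0.1, 0.2, -6.2]
width: 25.8
grip_force: 35.0
```

>>> apply_moves([
  {"tx": 0, "ty": 0, "tz": 0, "wx": 0, "wy": 0, "wz": 0, "claw": -1},
  {"tx": 0, "ty": 0, "tz": 0, "wx": 0, "wy": 0, "wz": 0, "claw": -1},
  {"tx": 0, "ty": 0, "tz": 0, "wx": 0, "wy": 0, "wz": 0, "claw": -1},
])

```text
time_s: 18.2
ee_pos: [594.4, 94.5, 193.6]
orientation: [0.049, 0.999, 0.0, -0.0]
contact_force: [-0.4, -0.0, -5.4]
width: 25.5
grip_force: 35.0
```

```bash
python3 - <<'E'
from h import *
a=cam("side")["image"][80:310,100:320];b=cam("scene")["image"][120:330,190:420]
o=np.hstack([cv2.resize(a,(400,418)),cv2.resize(b,(400,418))]);save("carry.png",o)
E
```

```text
(no output)
```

View pics/carry.png

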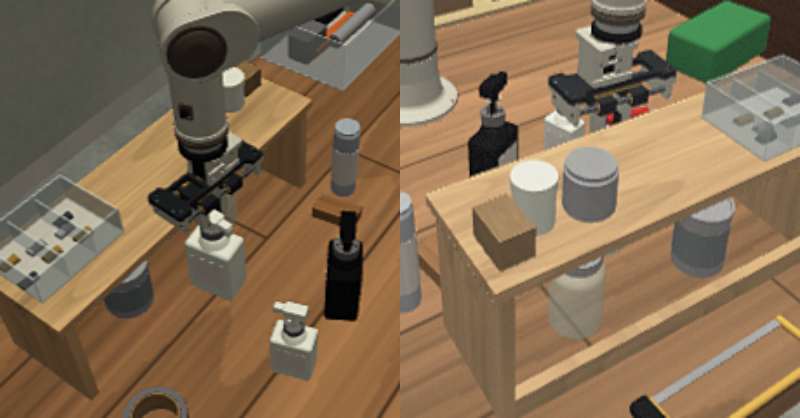

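The bottle hangs upright and locked in the gripper just in front of the shelf (left view, body at (215,262)), and the tin and jar are untouched. Next I set it down.

>>> apply_moves([
  {"tx": 0, "ty": 0, "tz": 0.07, "wx": 0, "wy": 0, "wz": 0, "claw": -1},
  {"tx": 0, "ty": 0, "tz": 0.07, "wx": 0, "wy": 0, "wz": 0, "claw": -1},
  {"tx": 0, "ty": 0, "tz": 0.05, "wx": 0, "wy": 0, "wz": 0, "claw": -1},
  {"tx": 0, "ty": 0, "tz": 0.03, "wx": 0, "wy": 0, "wz": 0, "claw": -1},
  {"tx": 0, "ty": 0, "tz": 0, "wx": 0, "wy": 0, "wz": 0, "claw": -1},
])

```text
time_s: 18.8
ee_pos: [594.9, 93.8, 185.0]
orientation: [0.05, 0.999, 0.0, 0.0]
contact_force: [-0.7, 1.4, -2.6]
width: 25.6
grip_force: 35.0
```

>>> apply_moves([
  {"tx": 0, "ty": 0, "tz": 0.02, "wx": 0, "wy": 0, "wz": 0, "claw": -1},
  {"tx": 0, "ty": 0, "tz": 0, "wx": 0, "wy": 0, "wz": 0, "claw": -1},
  {"tx": 0, "ty": 0, "tz": 0, "wx": 0, "wy": 0, "wz": 0, "claw": 0},
  {"tx": 0, "ty": 0, "tz": 0, "wx": 0, "wy": 0, "wz": 0, "claw": 0},
  {"tx": 0, "ty": 0, "tz": 0, "wx": 0, "wy": 0, "wz": 0, "claw": 0},
])

```text
time_s: 19.3
ee_pos: [595.2, 93.8, 184.0]
orientation: [0.05, 0.999, 0.0, 0.0]
contact_force: [-0.3, -0.3, 0.0]
width: 43.7
grip_force: 0.0
```

>>> apply_moves([
  {"tx": 0, "ty": 0, "tz": -0.2, "wx": 0, "wy": 0, "wz": 0, "claw": 0},
  {"tx": 0, "ty": 0, "tz": -0.4, "wx": 0, "wy": 0, "wz": 0, "claw": 0},
  {"tx": 0, "ty": 0, "tz": -0.5, "wx": 0, "wy": 0, "wz": 0, "claw": 0},
  {"tx": 0, "ty": 0, "tz": -0.5, "wx": 0, "wy": 0, "wz": 0, "claw": 0},
  {"tx": 0, "ty": 0, "tz": -0.5, "wx": 0, "wy": 0, "wz": 0, "claw": -0.3},
])

```text
time_s: 19.8
ee_pos: [595.2, 94.1, 270.6]
orientation: [0.05, 0.999, 0.0, 0.001]
contact_force: [0.5, 0.8, 0.7]
width: 41.7
grip_force: 0.0
```

```bash
python3 - <<'E'
from h import *
s=robot.sense();print(s["joint_pos"])
c=cam("wrist");w=c["image"];save("w3raw.png",w)
a=cam("side")["image"][130:290,150:270]
o=np.hstack([w,cv2.resize(a,(288,384))]);save("w3.png",o)
print(R.from_quat(s["orientation"]).as_matrix().round(3),s["ee_pos"])
np.savez("w3.npz",P=c["P"],A=c["A"],K=[c["fx"],c["fy"],c["cx"],c["cy"]])
print(proj(c,[594.9,93.8,186]))
E
```

```text
[ 0.67695542  0.78120722 -1.3938777   1.62723418  0.77996979  1.40494334
  0.6635331 ]
[[-0.995  0.099  0.002]
 [ 0.099  0.995  0.   ]
 [-0.002  0.001 -1.   ]] [595.18083464  94.06828844 270.63070431]
(np.float64(255.04117974558983), np.float64(199.73973521734726))
```

View pics/w3.png

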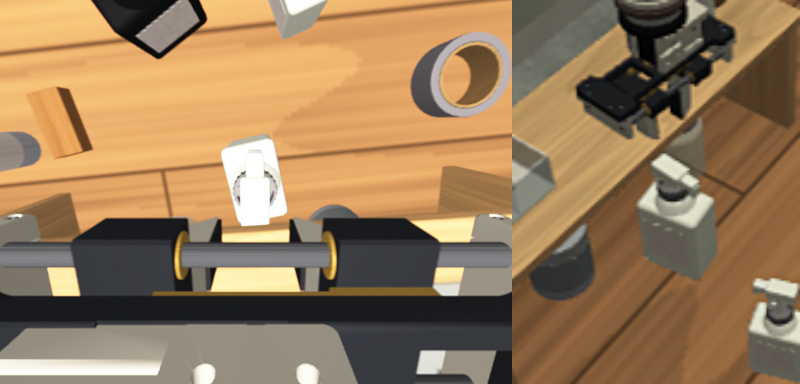

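```bash
python3 - <<'E'
from h import *
d=np.load("w3.npz");c=dict(P=d["P"],A=d["A"],fx=d["K"][0],fy=d["K"][1],cx=d["K"][2],cy=d["K"][3])
B=[plane(c,u,v,122)[:2].round(1) for u,v in[(221,149),(268,139),(286,212),(234,223)]]
print(B,np.mean([B[0],B[2]],0),np.degrees(np.arctan2(*(B[2]-B[1])[::-1])),np.degrees(np.arctan2(*(B[1]-B[0])[::-1]))-90)
E
```

```text
[array([553.7,  61.4]), array([548.2, 112.4]), array([631.8, 125.7]), array([639.1,  65.1])] [592.75  93.55] 9.039482803355128 6.155168343274013
```

>>> apply_moves([
  {"tx": 0.5, "ty": -0.06, "tz": 0, "wx": 0, "wy": 0, "wz": 0, "claw": -0.4},
  {"tx": 0.6, "ty": -0.08, "tz": 0, "wx": 0, "wy": 0, "wz": 0, "claw": -0.4},
  {"tx": 0.6, "ty": -0.08, "tz": 0, "wx": 0, "wy": 0, "wz": 0, "claw": -0.4},
  {"tx": 0.5, "ty": -0.08, "tz": 0, "wx": 0, "wy": 0, "wz": 0, "claw": -0.4},
  {"tx": 0, "ty": 0, "tz": 0, "wx": 0, "wy": 0, "wz": -0.8, "claw": -0.4},
])

```text
time_s: 20.4
ee_pos: [503.6, 90.4, 267.9]
orientation: [0.021, 1.0, -0.001, -0.0]
contact_force: [0.7, 0.3, 0.7]
width: 27.4
grip_force: 0.0
```

>>> apply_moves([
  {"tx": 0, "ty": 0, "tz": 0, "wx": 0, "wy": 0, "wz": -0.7, "claw": -0.4},
  {"tx": 0, "ty": 0, "tz": 0, "wx": 0, "wy": -0.8, "wz": 0, "claw": -0.4},
  {"tx": 0, "ty": 0, "tz": 0, "wx": 0, "wy": -0.8, "wz": 0, "claw": -0.4},
  {"tx": 0, "ty": 0, "tz": 0, "wx": 0, "wy": -0.8, "wz": 0, "claw": -0.4},
  {"tx": 0, "ty": 0, "tz": 0, "wx": 0, "wy": -0.8, "wz": 0, "claw": -0.4},
])

```text
time_s: 20.9
ee_pos: [505.9, 90.7, 267.8]
orientation: [-0.003, 0.994, 0.0, 0.112]
contact_force: [-0.2, 0.4, -0.2]
width: 27.8
grip_force: 0.0
```

>>> apply_moves([
  {"tx": 0, "ty": 0, "tz": 0, "wx": 0, "wy": -0.8, "wz": 0, "claw": -0.4},
  {"tx": 0, "ty": 0, "tz": 0, "wx": 0, "wy": -1, "wz": 0, "claw": -0.4},
  {"tx": 0, "ty": 0, "tz": 0, "wx": 0, "wy": 0, "wz": 0, "claw": -0.4},
])

```text
time_s: 21.2
ee_pos: [504.3, 89.6, 267.5]
orientation: [-0.003, 0.985, -0.004, 0.174]
contact_force: [-0.6, -0.4, 0.5]
width: 27.7
grip_force: 0.0
```

```bash
cat > st.py <<'E'
from h import *
s=robot.sense();Rm=R.from_quat(s["orientation"]).as_matrix();print(s["time_s"],s["ee_pos"].round(1),s["joint_pos"].round(3),s["contact_force"].round(1));print(Rm.round(3))
import sys
if len(sys.argv)>3:
    d=np.array([float(v) for v in sys.argv[1:4]])-s["ee_pos"];print("t units",(Rm.T@d/40).round(2))
E
python3 st.py 515 90 50
```

```text
21.2 [504.3  89.6 267.5] [ 1.126  0.206 -1.526  2.118  0.507  0.742  0.881] [-0.6 -0.4  0.5]
[[-0.939 -0.005  0.343]
 [-0.008  1.    -0.006]
 [-0.343 -0.009 -0.939]]
t units [1.61 0.06 5.2 ]
```

>>> apply_moves([
  {"tx": 0.2, "ty": 0, "tz": 0.6, "wx": 0, "wy": 0, "wz": 0, "claw": -0.4},
  {"tx": 0.2, "ty": 0, "tz": 0.6, "wx": 0, "wy": 0, "wz": 0, "claw": -0.4},
  {"tx": 0, "ty": 0, "tz": 0, "wx": 0, "wy": 0, "wz": 0, "claw": -0.4},
])

```text
time_s: 21.5
ee_pos: [505.6, 90.1, 214.4]
orientation: [-0.003, 0.985, 0.0, 0.17]
contact_force: [-1.4, 0.2, -0.9]
width: 27.5
grip_force: 0.0
```

```bash
python3 st.py 515 90 50
```

```text
21.5 [505.6  90.1 214.4] [ 0.869  0.278 -1.285  2.172  0.657  0.659  0.733] [-1.4  0.2 -0.9]
[[-0.942 -0.005  0.335]
 [-0.005  1.     0.001]
 [-0.335 -0.    -0.942]]
t units [ 1.16 -0.    3.95]
```

>>> apply_moves([
  {"tx": 0.17, "ty": 0, "tz": 0.57, "wx": 0, "wy": 0, "wz": 0, "claw": -0.4},
  {"tx": 0.17, "ty": 0, "tz": 0.57, "wx": 0, "wy": 0, "wz": 0, "claw": -0.4},
  {"tx": 0.17, "ty": 0, "tz": 0.57, "wx": 0, "wy": 0, "wz": 0, "claw": -0.4},
  {"tx": 0, "ty": 0, "tz": 0, "wx": 0, "wy": 0, "wz": 0, "claw": -0.4},
])

```text
time_s: 21.9
ee_pos: [510.6, 90.9, 143.9]
orientation: [-0.003, 0.985, 0.001, 0.171]
contact_force: [-0.1, 0.1, 0.0]
width: 27.6
grip_force: 0.0
```

```bash
python3 st.py 515 90 50
```

```text
21.9 [510.6  90.9 143.9] [ 0.614  0.388 -1.034  2.226  0.93   0.557  0.475] [-0.1  0.1  0. ]
[[-0.942 -0.006  0.337]
 [-0.005  1.     0.002]
 [-0.337  0.    -0.942]]
t units [ 0.69 -0.02  2.25]
```

>>> apply_moves([
  {"tx": 0.17, "ty": 0, "tz": 0.56, "wx": 0, "wy": 0, "wz": 0, "claw": -0.4},
  {"tx": 0.17, "ty": 0, "tz": 0.56, "wx": 0, "wy": 0, "wz": 0, "claw": -0.4},
  {"tx": 0.17, "ty": 0, "tz": 0.56, "wx": 0, "wy": 0, "wz": 0, "claw": -0.4},
  {"tx": 0.17, "ty": 0, "tz": 0.56, "wx": 0, "wy": 0, "wz": 0, "claw": -0.4},
  {"tx": 0, "ty": 0, "tz": 0, "wx": 0, "wy": 0, "wz": 0, "claw": -0.4},
])

```text
time_s: 22.4
ee_pos: [516.8, 90.8, 51.5]
orientation: [-0.002, 0.985, 0.0, 0.172]
contact_force: [-0.2, -0.9, -0.2]
width: 27.5
grip_force: 0.0
```

```bash
python3 st.py 570 91 50
```

```text
22.4 [516.8  90.8  51.5] [ 0.357  0.546 -0.748  2.261  1.373  0.453  0.055] [-0.2 -0.9 -0.2]
[[-0.94  -0.005  0.34 ]
 [-0.005  1.     0.001]
 [-0.34  -0.    -0.941]]
t units [-1.24 -0.    0.49]
```

>>> apply_moves([
  {"tx": -0.19, "ty": 0, "tz": 0.07, "wx": 0, "wy": 0, "wz": 0, "claw": -0.4},
  {"tx": -0.19, "ty": 0, "tz": 0.07, "wx": 0, "wy": 0, "wz": 0, "claw": -0.4},
  {"tx": -0.14, "ty": 0, "tz": 0.05, "wx": 0, "wy": 0, "wz": 0, "claw": -0.4},
  {"tx": -0.14, "ty": 0, "tz": 0.05, "wx": 0, "wy": 0, "wz": 0, "claw": -0.4},
  {"tx": -0.14, "ty": 0, "tz": 0.05, "wx": 0, "wy": 0, "wz": 0, "claw": -0.4},
])

```text
time_s: 22.9
ee_pos: [551.2, 92.1, 53.8]
orientation: [-0.003, 0.985, 0.001, 0.174]
contact_force: [-6.2, 1.7, 4.1]
width: 27.2
grip_force: 3.2
```

>>> apply_moves([
  {"tx": -0.14, "ty": 0, "tz": 0.05, "wx": 0, "wy": 0, "wz": 0, "claw": -0.4},
  {"tx": -0.14, "ty": 0, "tz": 0.05, "wx": 0, "wy": 0, "wz": 0, "claw": -0.4},
  {"tx": -0.14, "ty": 0, "tz": 0.05, "wx": 0, "wy": 0, "wz": 0, "claw": -0.4},
  {"tx": -0.14, "ty": 0, "tz": 0.05, "wx": 0, "wy": 0, "wz": 0, "claw": -0.4},
  {"tx": -0.14, "ty": 0, "tz": 0.05, "wx": 0, "wy": 0, "wz": 0, "claw": -0.4},
])

```text
time_s: 23.4
ee_pos: [580.4, 91.1, 53.7]
orientation: [-0.002, 0.985, 0.0, 0.173]
contact_force: [-7.3, -0.1, 3.8]
width: 27.3
grip_force: 3.7
```

```bash
python3 st.py 625 90 50; python3 - <<'E'
from h import *
a=cam("side")["image"][130:290,140:280];b=cam("scene")["image"][130:330,200:440]
o=np.hstack([cv2.resize(a,(400,457)),cv2.resize(b,(400,457))]);save("push.png",o)
E
```

```text
23.4 [580.4  91.1  53.7] [ 0.374  0.625 -0.757  2.119  1.275  0.505  0.226] [-7.3 -0.1  3.8]
[[-0.94  -0.005  0.342]
 [-0.005  1.     0.002]
 [-0.342 -0.    -0.94 ]]
t units [-1.02 -0.03  0.47]
```

View pics/push.png

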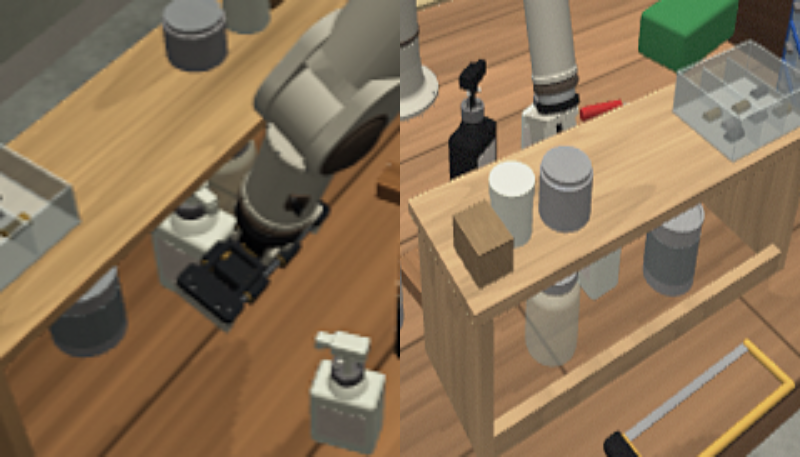

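The bottle stands upright with its head under the board edge. In the left view its body is at (195,250), between the tin at (90,320) and the jar. I continue pushing with a bit more tilt.

>>> apply_moves([
  {"tx": -0.14, "ty": 0, "tz": 0.055, "wx": 0, "wy": -0.35, "wz": 0, "claw": -0.4},
  {"tx": -0.14, "ty": 0, "tz": 0.06, "wx": 0, "wy": -0.35, "wz": 0, "claw": -0.4},
  {"tx": -0.14, "ty": 0, "tz": 0.065, "wx": 0, "wy": -0.35, "wz": 0, "claw": -0.4},
  {"tx": -0.135, "ty": 0, "tz": 0.07, "wx": 0, "wy": -0.35, "wz": 0, "claw": -0.4},
])

```text
time_s: 23.9
ee_pos: [604.6, 90.8, 52.2]
orientation: [-0.002, 0.975, 0.0, 0.222]
contact_force: [-5.4, -0.1, 1.2]
width: 27.4
grip_force: 2.7
```

```bash
python3 st.py 625 90 52
```

```text
23.9 [604.6  90.8  52.2] [ 0.307  0.619 -0.672  2.141  1.546  0.445 -0.043] [-5.4 -0.1  1.2]
[[-0.902 -0.004  0.432]
 [-0.004  1.     0.002]
 [-0.433 -0.    -0.902]]
t units [-0.46 -0.02  0.23]
```

>>> apply_moves([
  {"tx": -0.14, "ty": 0, "tz": 0.065, "wx": 0, "wy": -0.3, "wz": 0, "claw": -0.4},
  {"tx": -0.14, "ty": 0, "tz": 0.07, "wx": 0, "wy": -0.3, "wz": 0, "claw": -0.4},
  {"tx": -0.13, "ty": 0, "tz": 0.07, "wx": 0, "wy": -0.3, "wz": 0, "claw": -0.4},
  {"tx": -0.06, "ty": 0, "tz": 0.03, "wx": 0, "wy": 0, "wz": 0, "claw": -0.4},
  {"tx": 0, "ty": 0, "tz": 0, "wx": 0, "wy": 0, "wz": 0, "claw": -0.4},
])

```text
time_s: 24.4
ee_pos: [626.1, 90.8, 52.2]
orientation: [-0.002, 0.968, 0.001, 0.252]
contact_force: [-2.8, -0.4, -1.8]
width: 27.8
grip_force: 1.5
```

```bash
python3 st.py 500 90 55
```

```text
24.4 [626.1  90.8  52.2] [ 0.295  0.64  -0.656  2.137  1.733  0.453 -0.21 ] [-2.8 -0.4 -1.8]
[[-0.873 -0.004  0.487]
 [-0.004  1.     0.002]
 [-0.487  0.    -0.873]]
t units [ 2.72 -0.01 -1.6 ]
```

>>> apply_moves([
  {"tx": 0.15, "ty": 0, "tz": -0.08, "wx": 0, "wy": 0, "wz": 0, "claw": -0.4},
  {"tx": 0.27, "ty": 0, "tz": -0.14, "wx": 0, "wy": 0.4, "wz": 0, "claw": -0.4},
  {"tx": 0.27, "ty": 0, "tz": -0.13, "wx": 0, "wy": 0.4, "wz": 0, "claw": -0.4},
  {"tx": 0.28, "ty": 0, "tz": -0.12, "wx": 0, "wy": 0.4, "wz": 0, "claw": -0.4},
  {"tx": 0.28, "ty": 0, "tz": -0.12, "wx": 0, "wy": 0.4, "wz": 0, "claw": -0.4},
])

```text
time_s: 24.9
ee_pos: [571.1, 90.9, 51.4]
orientation: [-0.002, 0.98, 0.0, 0.198]
contact_force: [0.1, 0.1, 0.1]
width: 27.3
grip_force: 0.0
```

>>> apply_moves([
  {"tx": 0.28, "ty": 0, "tz": -0.1, "wx": 0, "wy": 0.4, "wz": 0, "claw": -0.4},
  {"tx": 0.28, "ty": 0, "tz": -0.1, "wx": 0, "wy": 0, "wz": 0, "claw": -0.4},
  {"tx": 0.28, "ty": 0, "tz": -0.1, "wx": 0, "wy": 0, "wz": 0, "claw": -0.4},
  {"tx": 0, "ty": 0, "tz": 0, "wx": 0, "wy": 0, "wz": 0, "claw": -0.4},
])

```text
time_s: 25.3
ee_pos: [534.2, 90.6, 49.6]
orientation: [-0.003, 0.983, 0.0, 0.184]
contact_force: [-0.2, 0.1, -0.0]
width: 27.6
grip_force: 0.0
```

```bash
python3 st.py 500 90 55; python3 - <<'E'
from h import *
s=cam("side");c=cam("scene")
def wh(c,box):
    g=cv2.cvtColor(c["image"],cv2.COLOR_RGB2HSV);m=((g[...,1]<45)&(g[...,2]>150)).astype(np.uint8)
    k=np.zeros_like(m);k[box[1]:box[3],box[0]:box[2]]=1;k*=m
    n,l,st,ce=cv2.connectedComponentsWithStats(k);return [(x.tolist(),y.round(0).tolist()) for x,y in zip(st,ce) if x[4]>60][1:]
for cc,b in((s,(140,170,290,290)),(c,(250,200,400,300))):print(wh(cc,b))
for p in([685,91,0],[640,61,0],[640,121,0],[640,61,122],[640,121,122],[685,91,186],[730,61,0],[730,121,0],[730,61,122]):print(p,np.round(proj(s,p)),np.round(proj(c,p)))
E
```

```text
25.3 [534.2  90.6  49.6] [ 0.313  0.551 -0.691  2.242  1.421  0.429  0.016] [-0.2  0.1 -0. ]
[[-0.932 -0.006  0.362]
 [-0.006  1.     0.001]
 [-0.362 -0.001 -0.932]]
t units [ 0.75 -0.01 -0.44]
[([260, 170, 20, 15, 136], [270.0, 176.0]), ([251, 185, 16, 15, 92], [258.0, 193.0]), ([140, 191, 17, 18, 155], [146.0, 200.0]), ([197, 199, 15, 13, 91], [204.0, 205.0]), ([251, 246, 18, 8, 88], [261.0, 249.0]), ([249, 256, 26, 17, 201], [262.0, 265.0])]
[([253, 201, 28, 16, 347], [267.0, 208.0]), ([284, 200, 32, 14, 284], [300.0, 205.0]), ([358, 220, 25, 11, 155], [372.0, 226.0]), ([279, 258, 22, 7, 72], [290.0, 261.0]), ([371, 284, 29, 16, 121], [386.0, 292.0])]
[685, 91, 0] [200. 224.] [323. 258.]
[640, 61, 0] [216. 224.] [305. 253.]
[640, 121, 0] [205. 236.] [321. 246.]
[640, 61, 122] [213. 200.] [308. 219.]
[640, 121, 122] [201. 212.] [325. 213.]
[685, 91, 186] [194. 186.] [330. 204.]
[730, 61, 0] [196. 213.] [325. 271.]
[730, 121, 0] [185. 224.] [342. 263.]
[730, 61, 122] [192. 189.] [330. 237.]
```

```bash
python3 - <<'E'
from h import *
s=cam("side");c=cam("scene")
for n,cc,b in(("side",s,(175,190,230,250)),("scene",c,(300,225,360,290))):
    g=cv2.cvtColor(cc["image"],cv2.COLOR_RGB2HSV);x0,y0,x1,y1=b
    m=((g[...,1]<50)&(g[...,2]>80)).astype(np.uint8);k=np.zeros_like(m);k[y0:y1,x0:x1]=m[y0:y1,x0:x1]
    q,_=cv2.findContours(k,0,2);q=max(q,key=cv2.contourArea);print(n,cv2.contourArea(q),cv2.boundingRect(q),cv2.approxPolyDP(q,2.5,True)[:,0].tolist())
    for u,v in cv2.approxPolyDP(q,2.5,True)[:,0]:print((u,v),plane(cc,u,v,0)[:2].round(0),plane(cc,u,v,122)[:2].round(0))
E
```

```text
side 575.0 (185, 198, 29, 35) [[207, 198], [185, 219], [202, 232], [213, 224], [212, 202]]
(np.int32(207), np.int32(198)) [742. -18.] [662.  65.]
(np.int32(185), np.int32(219)) [744. 103.] [664. 172.]
(np.int32(202), np.int32(232)) [658. 115.] [587. 182.]
(np.int32(213), np.int32(224)) [649.  67.] [579. 139.]
(np.int32(212), np.int32(202)) [715. -12.] [638.  69.]
scene 871.0 (300, 234, 45, 37) [[344, 234], [300, 251], [302, 265], [309, 255], [326, 270], [339, 264]]
(np.int32(344), np.int32(234)) [633. 219.] [741. 100.]
(np.int32(300), np.int32(251)) [625.  53.] [735. -39.]
(np.int32(302), np.int32(265)) [676.  22.] [777. -66.]
(np.int32(309), np.int32(255)) [653.  65.] [758. -30.]
(np.int32(326), np.int32(270)) [727.  66.] [820. -29.]
(np.int32(339), np.int32(264)) [728. 113.] [821.  11.]
```

```bash
python3 -c "
from cell import robot
print(robot.finish_job())"
```

```text
the job is handed in; nothing more can be done
None
```

The bottle stands upright with its pump locked, about 20 mm in front of the board's middle and midway between the tin and jar, with nothing knocked over that I saw; I handed the job in at about 25 s and got no verdict back.

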